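Unpack the travel caddy and sort the game shelf

ROBOT

A 6-joint arm with a two-finger parallel gripper is mounted at the origin on the work surface. World frame = base frame: x ahead of the robot, y to its left, z up, the work surface at z = 0. Lengths are in mm, angles in rad, forces in N, time in s.
With the tool pointing down it reaches from about 350 to 925 mm from the base axis. Payload 6.4 kg.
Tool frame: the origin (TCP) lies at the very end of the fingers, on their centre line; the grasp point (between the pads) lies 19 mm behind it; z points along the fingers, y is the line along which they close (so a half turn about z gives the same grasp; the last joint's range is limited). The gripper opens to 94 mm and grips with 3 to 60 N. Pads are 16 mm wide; open, the fingers measure 119 mm over their backs; the gripper's body (75 mm by 177 mm) begins 78 mm behind the grasp point.
Start: joints at [-1.392, 0.245, 1.558, -0, 1.339, -0.174], TCP at [224.598, -609.975, 205.455] pointing down, gripper open.
Joint ranges: [-3.13, 3.13], [-1.02, 2.26], [0.13, 2.54], [-0.95, 4.09], [0.21, 2.88], [-2.74, 2.74]. Speed limits (rad/s): [2.57, 2.57, 3.14, 3.14, 3.14, 3.14].

INTERFACE

Orientations are given as [roll, pitch, yaw] about the fixed x, y, z axes, in that order (R = Rz(yaw) Ry(pitch) Rx(roll)).
In Python, from rig import r gives the robot as it stands.
- The arm moves only by the tool drive_tool, never from a script. Its argument "commands" is a list of rows, each a list of 6 numbers: the shift along the tool's x, y, z each as a share of 50 mm, from -1 to 1, then the turn, a rotation vector about the tool's x, y, z each as a share of 8 degrees, from -1 to 1. In form: [[tx, ty, tz, rx, ry, rz], ...]. A call has 1 to 5 rows; each row shifts and turns the commanded pose from where the row before left it, along the tool's axes as they then stand; what a row does not reach is not made up. A row lasts 1/10 s, in which the tool goes at most 50 mm and 8.59 degrees, less where a joint would pass 70% of its speed; a pose out of reach is approached as far as the arm can. A call with a number of a shift or a turn outside -1 to 1 is refused whole. A call with a gripper value outside its range is refused whole. "gripper" is the closure, from -1 (fully open) to 1 (shut), so that 0 is half open, set as the call begins (left out, the last holds). The fingers move at their own pace and stop on an object; the grip force is fixed at half the most. Time passes only in rows, so rows that do not move let the fingers close. It gives the time, the measured TCP pose, the force, the opening and the grip force at its end, in the units of the state.
- r.read_state(): the state, without advancing time (a new reading comes with each control period).
- r.get_image(name): name is "scene" or "top"; returns (picture, depth): 480x640x3 uint8, blue, green, red; 480x640 float32, mm along the optical axis (not along the pixel's ray), 0 where there is no reading.
- r.get_calibration(name): a dict with "fx", "fy", "cx", "cy" (pixels), "rvec" (rotation vector, rad) and "tvec" (3), from world to camera coordinates, as OpenCV has them. Camera axes: x right, y down, z forward; pixel columns grow to the right and rows downward; lengths in mm; the calibration is good to about 2 mm. A picture is of the moment at which its call begins. get_calibration takes no time and is no camera call.
- r.close_job(): hands the job in; it is judged then, once.
Trained networks look in the newest picture that a camera, given by its name, has taken for a name from the list of things; names that differ only in an ending like _2 or _b are one class to them, and where a whole thing is asked for, a point or a joint stands for the part that bears it (a point fixed in the world has none). Each returns a list of dicts, best first, with "p" (0 to 1); they miss things now and then, are a little off and sometimes report something else, mostly with a low value. They report only what shows in the picture. A call takes as long as a camera call. They do not tell look-alikes from the thing itself.
- r.find_in(camera, query): "location" ([x, y, z] in mm, in world coordinates, good to about 4 mm: the middle of the surface that is visible of it).
The state is a dict: "time": time; "joints": joint angles; "joint_velocities": joint speeds; "effort": joint torques, N m; "position": TCP position; "ee_rot": TCP orientation; "force": force on the tool from outside, world axes, zero at the start; "moment": the same for the moment, N m; "finger_gap": opening from 0.0 (shut) to 1.0 (fully open); "grasp_force": force on a finger pad.
Only numpy, scipy, OpenCV 4.12 (cv2) and the standard library are available. Lean on these libraries where they do the work, as an engineer would, in place of code of your own. Each camera call takes 0.05 s, during which the arm holds its last target. There are 200 camera calls.

TASK

Lift the red-handled retaining bar out of the purple travel caddy first and lay it flat in its long wooden rest, leaving the two cartridges standing in the caddy until it is there. Then sort the bits: stand the caddy's blue cartridge upright in any empty well of the six-well tray, stand the orange cartridge upright in the orange holder, and put the wooden die into the green-lined dish (the die may go at any time). Leave the steel keyring where it lies and let go of everything at the end.

Things in the scene. Friction and masses are not known exactly. Their poses are not given: they have to be found in the camera images.
- bar_grip (a point): Loose retaining bar, 90 g: square aluminium bar 12 x 12 x 212 mm along its own y, with a red upright grip block on top at mid-length, 14 (x) x 32 (y) x 26 mm tall. Point: centre of the red block, 25 mm above the bar's underside; z up. At the start it lies in the caddy's two open brackets, 2 mm above the cartridges, and lifts straight up.
- blue_c (a point): Loose blue cartridge (about 50 g), the one that stands in the caddy under the bar: an upright block 16 mm thick (x), 46 mm wide (y), 60 mm tall (z). The point is its centre, 30 mm above its underside; z up.
- orange_c (a point): Loose orange cartridge (about 50 g), beside the blue one in the caddy, same shape: 16 mm thick (x), 46 mm wide (y), 60 mm tall (z). The point is its centre, 30 mm above its underside; z up.
- die_c (a point): Loose wooden die with black pips, a 34 mm cube (about 25 g), flat on the shelf. The point is its centre, 17 mm above its underside; axes square to its faces.
- caddy: Purple travel caddy (fixed), origin at centre of underside, z up. 76 (x) by 102 mm (y), rim 22 mm high; two wells 64 (x) by 34 mm (y), floor at 6 mm, centres at y = -28 and +28 mm; a loose cartridge in each, thin side along y, either colour in either. At y = -94 and +94 mm, bracket posts 40 (x) by 12 mm (y): U-shaped, open upward, 20 mm wide inside, U floor at 68 mm, prongs to 80 mm.
- tray: Light grey silicone tray (fixed), 146 x 146 mm, rim 22 mm high, origin at centre of underside, z up. Six wells 34 (x) by 64 mm (y), floor at 6 mm, centres x = -50, 0, +50, y = -35, +35 mm. Fixed blue cartridges like the loose one, tops at 66 mm, fill (x, y) = (-50, +35), (0, -35), (+50, +35) mm; empty: (-50, -35), (0, +35), (+50, -35) mm.
- holder: Orange one-well holder (fixed), 46 mm (x) by 76 mm (y), rim 22 mm high, origin at the centre of its underside, z up. Its well, centred on the origin, is 34 (x) by 64 mm (y) inside, floor 6 mm above the underside.
- dish: Square wooden dice dish lined in green (fixed), 86 x 86 mm outside, walls 5 mm thick and 16 mm high, 76 x 76 mm inside, floor 5 mm above the underside; origin at the centre of its underside, z up.
- rest: Long shallow dark wooden rest for the bar, cork-lined (fixed), 44 mm (x) by 238 mm (y), walls 4 mm thick and 10 mm high, inside 36 (x) by 230 mm (y), floor about 4 mm above the underside; origin at the centre of its underside, z up, long side along y.
- keyring: Loose steel keyring shaped like a bottle opener, about 110 x 34 x 5 mm, lying flat on the shelf beyond the bar's rest; origin near its middle, on its underside. Not to be moved.
There are look-alikes about, which are no part of the job. There is more than one size of the part that bears blue_c; the job needs the largest.

How it is judged:
By the outcome, as a careful person would: the job done as asked, in the order asked, and still so for the second after the job is handed in, with the robot touching nothing.
It also fails if it takes over 106 s, if anything falls off the work surface, if the arm or the gripper's body presses on something with over 40 N, if the wrist force passes 120 N, or if a joint passes its speed limit or range.

## Working session

There is one attempt and no reset: what is moved stays moved. The work goes in short steps, Python scripts to look and compute and a tool call to move; the robot and the scene stay as the last step left them, time stands still between calls to the robot, and variables do not carry over. Pictures are saved under pics/ and viewed, at most 14 in all, crops included, and the job is handed in when it is done.

Besides the shell and the picture viewer there is one more tool, called after ">>>" by a JSON object that holds its "name" and its "arguments", one argument or row to a line. drive_tool: Moves the arm, as the interface text tells. Shift numbers are shares of 50 mm and turn numbers shares of 8 degrees, none past 1 either way. Its arguments: {"type":"object","properties":{"commands":{"type":"array"},"gripper":{"type":"number"}},"required":["commands"]}

```bash
mkdir -p pics; ls; cat > h.py <<'E'
import numpy as np, cv2
from rig import r
def cal(n):
    c=r.get_calibration(n); R,_=cv2.Rodrigues(np.array(c["rvec"],float)); return c,R,np.array(c["tvec"],float).ravel()
def cloud(n,depth):
    c,R,t=cal(n); v,u=np.mgrid[0:480,0:640]
    P=np.stack([(u-c["cx"])/c["fx"]*depth,(v-c["cy"])/c["fy"]*depth,depth],-1)
    W=(P-t)@R; W[depth<=0]=np.nan; return W
def proj(n,X):
    c,R,t=cal(n); p=R@np.array(X,float)+t; return (c["fx"]*p[0]/p[2]+c["cx"],c["fy"]*p[1]/p[2]+c["cy"])
E
python3 - <<'E'
from h import *
for n in("scene","top"):
    im,d=r.get_image(n); cv2.imwrite(f"pics/{n}0.png",im); np.savez(f"{n}0.npz",im=im,d=d)
    c,R,t=cal(n); print(n,-R.T@t,R[2])
for q in("bar_grip","blue_c","orange_c","die_c","caddy","tray","holder","dish","rest","keyring"):
    for n in("scene","top"):
        print(q,n,[(round(f["p"],2),np.round(f["location"]).astype(int).tolist(),np.round(proj(n,f["location"])).astype(int).tolist()) for f in r.find_in(n,q)])
print(r.read_state()["time"])
E
```

```text
pics
scene [975.97765547 375.93322981 959.70123739] [-0.36895708 -0.36093741 -0.85650153]
top [ 507.18445003    7.91585253 1008.98570386] [ 0.10338284  0.00529545 -0.99462754]
bar_grip scene [(0.89, [512, -308, 78], [255, 149])]
bar_grip top [(0.88, [508, -305, 79], [479, 292])]
blue_c scene [(0.69, [516, -284, 36], [262, 166]), (0.67, [600, -289, 33], [236, 182]), (0.64, [791, -110, 5], [224, 276]), (0.51, [422, -298, 31], [284, 146]), (0.47, [652, -9, 6], [295, 267])]
blue_c top [(0.78, [498, -277, 61], [461, 297]), (0.59, [592, -285, 43], [462, 250]), (0.51, [416, -297, 38], [468, 338]), (0.15, [498, -339, 59], [492, 298])]
orange_c scene [(0.7, [521, -344, 41], [246, 153])]
orange_c top [(0.56, [502, -340, 60], [493, 295])]
die_c scene [(0.53, [482, 117, 40], [382, 249])]
die_c top [(0.68, [479, 114, 32], [265, 302])]
caddy scene [(0.61, [523, -298, 24], [257, 167])]
caddy top [(0.72, [515, -314, 23], [473, 288])]
tray scene [(0.74, [530, 319, 21], [435, 323])]
tray top [(0.67, [519, 309, 26], [171, 281])]
holder scene [(0.72, [500, -134, 10], [304, 200])]
holder top [(0.71, [500, -133, 9], [385, 294])]
dish scene [(0.65, [519, 8, 11], [338, 237])]
dish top [(0.64, [520, 10, 8], [316, 283])]
rest scene [(0.79, [656, -8, 7], [294, 268])]
rest top [(0.74, [650, -20, 5], [332, 222])]
keyring scene [(0.79, [790, -107, 7], [225, 276])]
keyring top [(0.66, [795, -113, 5], [376, 157])]
1.1
```

View pics/top0.png

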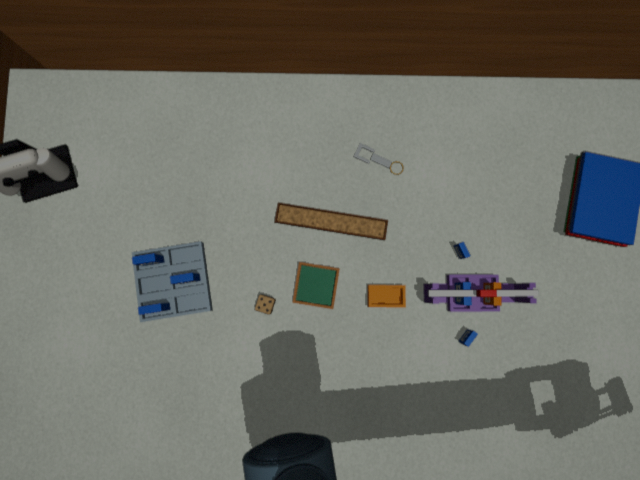

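View pics/scene0.png

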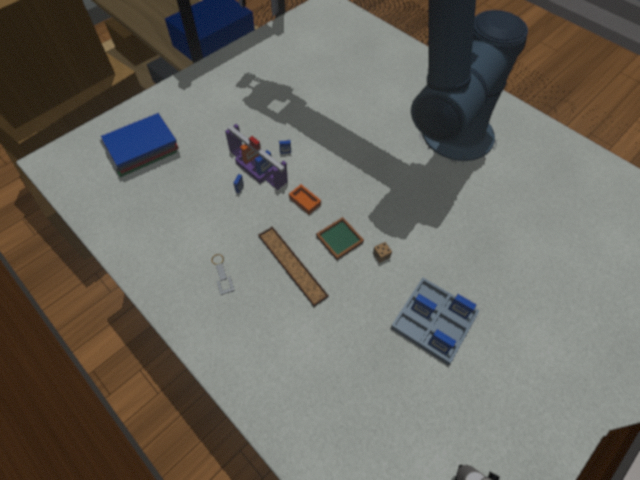

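Top view: the caddy with bar (425–535, 293), the blue cartridge at (462,293), the orange one at (490,293), the holder (386,295), the dish (316,285), the die (265,302), the rest (331,221), the tray (172,281) and the keyring (380,160). The blue candidates are the one in the caddy (462,293) and loose ones at (461,249) and (468,338). The caddy one fits, because it stands under the bar. Next I'll fit outlines and enlarge a crop.

```bash
cat > fit.py <<'E'
from h import *
z=np.load("top0.npz"); im=z["im"]; W=cloud("top",z["d"])
hsv=cv2.cvtColor(im,cv2.COLOR_BGR2HSV)
def rect(name,m,zr):
    m=m&(W[...,2]>zr[0])&(W[...,2]<zr[1])
    n,l,s,_=cv2.connectedComponentsWithStats(m.astype(np.uint8),connectivity=8)
    for i in range(1,n):
        if s[i,4]<12: continue
        P=W[l==i]; (c,sz,a)=cv2.minAreaRect(P[:,:2].astype(np.float32))
        print(name,"c",np.round(c,1),"size",np.round(sz,1),"ang",round(a,1),"z",np.round(np.percentile(P[:,2],[5,50,95]),1),"n",s[i,4],"mean",np.round(P.mean(0),1))
def box(u0,v0,u1,v1):
    b=np.zeros((480,640),bool); b[v0:v1,u0:u1]=1; return b
H,S,V=hsv[...,0],hsv[...,1],hsv[...,2]
rect("floor",box(540,300,550,310),(-20,20))
rect("rest",box(265,195,400,245)&(S>60),(-9,25))
rect("dish",box(285,255,350,315)&(S>70),(-9,30))
rect("dishgreen",box(285,255,350,315)&(S>70)&(H>50),(-9,30))
rect("holder",box(360,275,412,312)&(S>120),(-9,40))
rect("die",box(250,285,280,320),(20,50))
rect("tray",box(120,230,225,330),(11,30))
rect("trayblue",box(120,230,225,330),(45,80))
rect("caddy+",box(415,262,545,320),(12,40))
rect("caddyblue",box(415,262,545,320)&(H>100)&(H<118)&(S>120),(30,68))
rect("caddyorange",box(415,262,545,320)&(H>5)&(H<25)&(S>150),(30,68))
rect("bar",box(415,262,545,320)&(S<60),(66,95))
rect("grip",box(415,262,545,320)&((H<5)|(H>173))&(S>150),(85,130))
rect("high",box(415,262,545,320),(70,130))
rect("small",box(450,235,475,262)|box(455,325,480,350),(20,80))
a=cv2.resize(im[255:330,405:550],None,fx=5,fy=5,interpolation=cv2.INTER_CUBIC)
s=np.load("scene0.npz")["im"]; b=cv2.resize(s[115:200,215:325],None,fx=5,fy=5,interpolation=cv2.INTER_CUBIC)
b=cv2.resize(b,(280,216)); cv2.imwrite("pics/crop0.png",np.vstack([cv2.resize(a,(725,375)),np.pad(b,((0,0),(0,445),(0,0)))]))
E
python3 fit.py
```

```text
floor c [ 484.9 -469.7] size [18.9 22.1] ang 0.9 z [-3.4 -0.3  2.8] n 100 mean [ 4.849e+02 -4.694e+02 -2.000e-01]
rest c [652.4 -18.5] size [236.9  43. ] ang 82.0 z [ 2.3  5.7 10.9] n 2251 mean [652.4 -18.8   6. ]
dish c [516.3  11.7] size [87.6 86.5] ang 82.0 z [ 2.5  6.  17.2] n 1699 mean [516.5  11.6   7.6]
dishgreen c [516.4  11.2] size [73.4 73.3] ang 81.9 z [2.4 5.4 8.5] n 1212 mean [516.1  11.2   5.4]
holder c [ 497.4 -134.8] size [43.3 75.9] ang 1.1 z [ 3.4  7.8 23.9] n 819 mean [ 497.2 -135.6   12.5]
die c [475.9 115.3] size [34.6 34.4] ang 72.8 z [29.5 33.6 36.7] n 290 mean [476.3 114.9  33.4]
tray c [519.6 312.1] size [146.4 148.2] ang 10.2 z [15.  21.7 24.7] n 2144 mean [520.2 309.8  21.2]
tray c [562.5 335.3] size [10.4 20.4] ang 62.9 z [13.8 20.6 28.6] n 28 mean [564.2 333.7  20.6]
tray c [529.2 254.8] size [14.7  1.6] ang 7.1 z [13.4 21.4 29.1] n 17 mean [529.  255.1  21.3]
tray c [468.3 315.4] size [15.   1.7] ang 11.5 z [12.4 20.9 29.1] n 25 mean [468.2 315.2  20.5]
trayblue c [562.2 354.9] size [16.4 46.4] ang 10.3 z [48.2 65.1 67.8] n 238 mean [561.8 352.7  63.1]
t
[... 1866 characters left out ...]
-312.2] size [13.2 30.4] ang 1.0 z [ 95.2 105.  108.7] n 130 mean [ 506.9 -310.6  104.4]
high c [ 513.2 -314. ] size [ 25.3 213.8] ang 1.1 z [ 77.5  80.4 106.7] n 744 mean [ 508.1 -306.1   84.9]
high c [ 523.7 -408.4] size [11.6 16.5] ang 0.3 z [71.3 79.5 82.1] n 57 mean [ 524.4 -406.9   78.4]
high c [ 490.3 -220.5] size [ 9.7 11.7] ang 0.8 z [75.1 79.8 82.1] n 42 mean [ 490.3 -220.4   79.3]
high c [ 494.8 -409.6] size [ 7.9 14.1] ang 1.5 z [72.9 79.  81.7] n 42 mean [ 494.7 -407.8   78.2]
small c [ 594.6 -288.9] size [32.9 13.4] ang 24.7 z [22.8 41.4 45.8] n 150 mean [ 594.1 -287.2   38.3]
small c [ 416.9 -299.3] size [13.2 32.8] ang 53.5 z [22.7 41.4 45.7] n 162 mean [ 417.7 -297.6   38.4]
```

View pics/crop0.png

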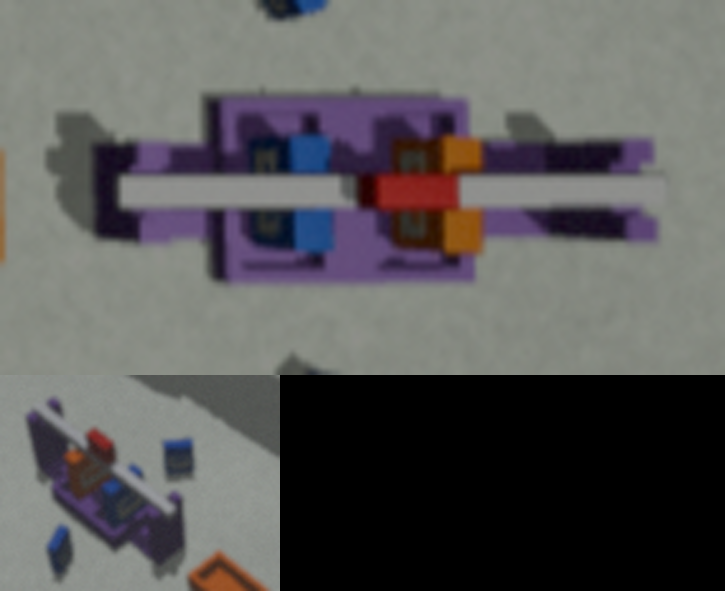

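The crop shows the bar with its red grip at (418,190). Under it, the blue cartridge is at (310,190) and the orange one at (462,190). The loose blue ones measure about 33 × 42 mm, so they are the small look-alikes; the one in the caddy is about 46 mm wide and its top is at 66 mm. All fits agree with the given sizes. Next: a planning helper.

```bash
cat > plan.py <<'E'
# usage: plan.py x y z closing_dir_deg  -> totals in tool axes (units of 50 mm / 8 deg) from the present pose
import sys
from h import *
from scipy.spatial.transform import Rotation as Ro
s=r.read_state(); p=np.array(s["position"]); R=Ro.from_euler("xyz",s["ee_rot"])
print("t",s["time"],"p",np.round(p,1),"rpy",np.round(s["ee_rot"],4),"j",np.round(s["joints"],2),"gap",round(s["finger_gap"],3),"grip",s["grasp_force"],"F",np.round(s["force"],1))
a=list(map(float,sys.argv[1:]))
if a:
    yx=R.as_matrix()[:,1]; cur=np.degrees(np.arctan2(yx[1],yx[0]))
    d=(a[3]-cur+90)%180-90
    zt=np.array([0,0,-1.]); c=np.radians(cur+d); yt=np.array([np.cos(c),np.sin(c),0]); T=np.stack([np.cross(yt,zt),yt,zt],1)
    rv=(R.inv()*Ro.from_matrix(T)).as_rotvec()
    print("closing dir",round(cur,1),"turn",round(d,1),"| shift mm (in tool axes now)",np.round(R.inv().apply(np.array(a[:3])-p),1),"after turn",np.round(T.T@(np.array(a[:3])-p),1),"| rot units",np.round(np.degrees(rv)/8,3))
E
python3 plan.py 507.3 -313.5 150 1.1
```

```text
t 1.1 p [ 224.6 -610.   205.5] rpy [ 3.1415 -0.      0.3528] j [-1.39  0.25  1.56  0.    1.34 -0.17] gap 1.002 grip 0.0 F [ 0.7 -0.3  0.5]
closing dir -69.8 turn 70.9 | shift mm (in tool axes now) [ 367.7 -180.5   55.5] after turn [291.  288.3  55.5] | rot units [ 0.     0.    -8.861]
```

>>> {"name": "drive_tool", "arguments": {
  "commands": [
    [0.735,-0.361,0,0,0,0],
    [0.735,-0.361,0,0,0,0],
    [0.735,-0.361,0,0,0,0],
    [0.735,-0.361,0,0,0,0],
    [0.735,-0.361,0,0,0,0]
  ],
  "gripper": -0.3
}}

```text
time: 1.6
position: [366.8, -460.5, 205.6]
ee_rot: [3.141, -0.0, 0.353]
force: [-0.0, -1.1, -0.1]
finger_gap: 0.653
grasp_force: 0.0
```

>>> {"name": "drive_tool", "arguments": {
  "commands": [
    [0.735,-0.361,0,0,0,0],
    [0.735,-0.361,0,0,0,0],
    [0.735,-0.361,0,0,0,0],
    [0.735,-0.361,0,0,0,0],
    [0.735,-0.361,0,0,0,0]
  ]
}}

```text
time: 2.1
position: [508.1, -312.3, 205.7]
ee_rot: [3.141, -0.0, 0.353]
force: [0.7, 0.5, -0.2]
finger_gap: 0.652
grasp_force: 0.0
```

>>> {"name": "drive_tool", "arguments": {
  "commands": [
    [0,0,0,0,0,-0.98],
    [0,0,0,0,0,-0.98],
    [0,0,0,0,0,-0.98],
    [0,0,0,0,0,-0.98],
    [0,0,0,0,0,-0.98]
  ]
}}

```text
time: 2.6
position: [507.2, -313.6, 205.5]
ee_rot: [3.141, 0.0, 1.043]
force: [-0.0, -0.6, -0.6]
finger_gap: 0.648
grasp_force: 0.0
```

>>> {"name": "drive_tool", "arguments": {
  "commands": [
    [0,0,0,0,0,-0.98],
    [0,0,0,0,0,-0.98],
    [0,0,0,0,0,-0.98],
    [0,0,0,0,0,-0.98],
    [0,0,0,0,0,0]
  ]
}}

```text
time: 3.1
position: [507.1, -313.6, 205.5]
ee_rot: [3.142, 0.0, 1.584]
force: [0.6, -0.4, -0.0]
finger_gap: 0.651
grasp_force: 0.0
```

```bash
python3 plan.py 507.3 -313.5 79 1.1
```

```text
t 3.1 p [ 507.1 -313.6  205.5] rpy [3.1415 0.     1.584 ] j [-0.74  0.12  1.7  -0.    1.32 -0.76] gap 0.651 grip 0.0 F [ 0.6 -0.4 -0. ]
closing dir 0.8 turn 0.3 | shift mm (in tool axes now) [1.000e-01 2.000e-01 1.265e+02] after turn [1.000e-01 2.000e-01 1.265e+02] | rot units [ 0.     0.    -0.043]
```

>>> {"name": "drive_tool", "arguments": {
  "commands": [
    [0,0,0.6,0,0,-0.04],
    [0,0,0.6,0,0,0],
    [0,0,0.6,0,0,0],
    [0,0,0.5,0,0,0],
    [0,0,0.2,0,0,0]
  ]
}}

```text
time: 3.6
position: [505.7, -312.4, 77.6]
ee_rot: [-3.138, -0.003, 1.587]
force: [-0.3, -0.5, 0.1]
finger_gap: 0.651
grasp_force: 0.0
```

>>> {"name": "drive_tool", "arguments": {
  "commands": [
    [0,0,0.03,0,0,0],
    [0,0,0,0,0,0],
    [0,0,0,0,0,0],
    [0,0,0,0,0,0],
    [0,0,0,0,0,0]
  ],
  "gripper": 1
}}

```text
time: 4.1
position: [507.6, -314.0, 80.0]
ee_rot: [3.14, 0.001, 1.59]
force: [0.4, 0.1, 0.6]
finger_gap: 0.263
grasp_force: 0.0
```

>>> {"name": "drive_tool", "arguments": {
  "commands": [
    [0,0,0,0,0,0],
    [0,0,0,0,0,0],
    [0,0,0,0,0,0]
  ]
}}

```text
time: 4.4
position: [507.3, -313.7, 79.3]
ee_rot: [3.141, 0.0, 1.59]
force: [0.1, -0.1, 1.9]
finger_gap: 0.148
grasp_force: 30.0
```

>>> {"name": "drive_tool", "arguments": {
  "commands": [
    [0,0,-0.15,0,0,0],
    [0,0,-0.3,0,0,0],
    [0,0,-0.5,0,0,0],
    [0,0,-0.5,0,0,0],
    [0,0,-0.3,0,0,0]
  ]
}}

```text
time: 4.9
position: [508.0, -314.4, 169.9]
ee_rot: [3.139, 0.003, 1.59]
force: [-0.5, -0.5, -0.4]
finger_gap: 0.143
grasp_force: 30.0
```

```bash
python3 plan.py 652.4 -18.5 160 -8
```

```text
t 4.9 p [ 508.  -314.4  169.9] rpy [3.1387e+00 2.8000e-03 1.5899e+00] j [-0.74  0.16  1.73 -0.    1.25 -0.76] gap 0.143 grip 29.9975448846817 F [-0.5 -0.5 -0.4]
closing dir 1.1 turn -9.1 | shift mm (in tool axes now) [293.1 150.    9.5] after turn [313.1 101.8   9.9] | rot units [0.022 0.018 1.137]
```

>>> {"name": "drive_tool", "arguments": {
  "commands": [
    [0.35,0.18,0,0,0,0],
    [0.585,0.3,0,0,0,0],
    [0.585,0.3,0,0,0,0],
    [0.585,0.3,0,0,0,0],
    [0.585,0.3,0,0,0,0]
  ]
}}

```text
time: 5.4
position: [573.9, -176.6, 167.0]
ee_rot: [3.141, 0.0, 1.59]
force: [0.7, 0.2, -0.4]
finger_gap: 0.149
grasp_force: 30.0
```

>>> {"name": "drive_tool", "arguments": {
  "commands": [
    [0.585,0.3,0,0,0,0],
    [0.585,0.3,0,0,0,0],
    [0.585,0.3,0,0,0,0],
    [0.585,0.3,0,0,0,0],
    [0.585,0.3,0,0,0,0]
  ]
}}

```text
time: 5.9
position: [646.1, -28.8, 166.9]
ee_rot: [3.142, 0.0, 1.59]
force: [-0.4, 0.2, -0.5]
finger_gap: 0.147
grasp_force: 30.0
```

>>> {"name": "drive_tool", "arguments": {
  "commands": [
    [0.235,0.12,0,0,0,0],
    [0,0,0,0,0,0.57],
    [0,0,0,0,0,0.57],
    [0,0,0,0,0,0],
    [0,0,0,0,0,0]
  ]
}}

```text
time: 6.4
position: [651.3, -18.8, 166.6]
ee_rot: [-3.141, 0.0, 1.432]
force: [-0.1, 0.1, -2.0]
finger_gap: 0.151
grasp_force: 30.0
```

```bash
python3 plan.py 652.4 -18.5 15.5 -8
```

```text
t 6.4 p [651.3 -18.8 166.6] rpy [-3.1415e+00  2.0000e-04  1.4318e+00] j [-0.2   0.28  1.58 -0.    1.27 -0.06] gap 0.151 grip 29.997652173042297 F [-0.1  0.1 -2. ]
closing dir -8.0 turn -0.0 | shift mm (in tool axes now) [  0.5   1.  151.1] after turn [  0.4   1.  151.1] | rot units [-0.001  0.001  0.005]
```

>>> {"name": "drive_tool", "arguments": {
  "commands": [
    [0,0.02,0.5,0,0,0],
    [0.01,0,0.7,0,0,0],
    [0,0,0.7,0,0,0],
    [0,0,0.6,0,0,0],
    [0,0,0.3,0,0,0]
  ]
}}

```text
time: 6.9
position: [650.4, -18.0, 23.3]
ee_rot: [-3.137, -0.0, 1.431]
force: [-0.1, 0.0, -0.4]
finger_gap: 0.144
grasp_force: 30.0
```

>>> {"name": "drive_tool", "arguments": {
  "commands": [
    [0,0,0.12,0,0,0],
    [0,0,0.05,0,0,0],
    [0,0,0,0,0,0],
    [0,0,0,0,0,0]
  ]
}}

```text
time: 7.3
position: [653.8, -18.2, 19.7]
ee_rot: [3.139, 0.0, 1.431]
force: [-0.1, 0.5, -0.5]
finger_gap: 0.15
grasp_force: 30.0
```

>>> {"name": "drive_tool", "arguments": {
  "commands": [
    [0,0,0.03,0,0,0],
    [0,0,0.03,0,0,0],
    [0,0,0,0,0,0],
    [0,0,0,0,0,0]
  ]
}}

```text
time: 7.7
position: [652.9, -18.0, 15.4]
ee_rot: [3.141, 0.0, 1.431]
force: [0.5, 0.1, 0.5]
finger_gap: 0.145
grasp_force: 30.0
```

```bash
python3 plan.py
```

```text
t 7.7 p [652.9 -18.   15.4] rpy [3.1408e+00 1.0000e-04 1.4308e+00] j [-0.2   0.47  1.64 -0.    1.02 -0.06] gap 0.145 grip 29.99781310558319 F [0.5 0.1 0.5]
```

>>> {"name": "drive_tool", "arguments": {
  "commands": [
    [0,0,0.02,0,0,0],
    [0,0,0,0,0,0],
    [0,0,0,0,0,0]
  ]
}}

```text
time: 8.0
position: [652.9, -18.0, 15.4]
ee_rot: [3.141, 0.0, 1.431]
force: [-2.4, 0.3, 6.5]
finger_gap: 0.149
grasp_force: 30.0
```

>>> {"name": "drive_tool", "arguments": {
  "commands": [
    [0,0,0,0,0,0],
    [0,0,0,0,0,0],
    [0,0,0,0,0,0],
    [0,0,0,0,0,0]
  ],
  "gripper": -0.2
}}

```text
time: 8.4
position: [652.3, -17.9, 13.6]
ee_rot: [-3.141, -0.0, 1.431]
force: [-0.4, -0.0, -0.1]
finger_gap: 0.453
grasp_force: 0.0
```

>>> {"name": "drive_tool", "arguments": {
  "commands": [
    [0,0,-0.3,0,0,0],
    [0,0,-0.7,0,0,0],
    [0,0,-0.9,0,0,0],
    [0,0,-0.9,0,0,0],
    [0,0,-0.5,0,0,0]
  ]
}}

```text
time: 8.9
position: [654.5, -18.2, 185.1]
ee_rot: [3.134, 0.0, 1.431]
force: [0.1, 0.4, 0.5]
finger_gap: 0.599
grasp_force: 0.0
```

```bash
python3 plan.py 506.3 -286 185 91.1
```

```text
t 8.9 p [654.5 -18.2 185.1] rpy [3.1342e+00 4.0000e-04 1.4308e+00] j [-0.2   0.27  1.57  0.    1.3  -0.06] gap 0.599 grip 0.0 F [0.1 0.4 0.5]
closing dir -8.0 turn -80.9 | shift mm (in tool axes now) [-285.8 -109.4   -0.6] after turn [-1.533e+02  2.649e+02  1.000e-01] | rot units [ 0.046 -0.035 10.11 ]
```

>>> {"name": "drive_tool", "arguments": {
  "commands": [
    [-0.57,-0.22,0,0,0,0],
    [-0.57,-0.22,0,0,0,0],
    [-0.57,-0.22,0,0,0,0],
    [-0.57,-0.22,0,0,0,0],
    [-0.57,-0.22,0,0,0,0]
  ],
  "gripper": 0.1
}}

```text
time: 9.4
position: [577.7, -152.4, 180.3]
ee_rot: [3.14, 0.0, 1.431]
force: [1.0, -0.4, 0.1]
finger_gap: 0.446
grasp_force: 0.0
```

>>> {"name": "drive_tool", "arguments": {
  "commands": [
    [-0.57,-0.22,0,0,0,0],
    [-0.57,-0.22,0,0,0,0],
    [-0.57,-0.22,0,0,0,0],
    [-0.57,-0.22,0,0,0,0],
    [-0.57,-0.21,0,0,0,0]
  ]
}}

```text
time: 9.9
position: [503.8, -286.0, 180.3]
ee_rot: [3.14, 0.001, 1.431]
force: [0.7, -0.1, 1.0]
finger_gap: 0.445
grasp_force: 0.0
```

>>> {"name": "drive_tool", "arguments": {
  "commands": [
    [0,0,0,0,0,1],
    [0,0,0,0,0,1],
    [0,0,0,0,0,1],
    [0,0,0,0,0,1],
    [0,0,0,0,0,1]
  ]
}}

```text
time: 10.4
position: [504.4, -285.0, 180.2]
ee_rot: [3.14, -0.0, 0.727]
force: [0.3, -0.3, 0.3]
finger_gap: 0.448
grasp_force: 0.0
```

>>> {"name": "drive_tool", "arguments": {
  "commands": [
    [0,0,0,0,0,1],
    [0,0,0,0,0,1],
    [0,0,0,0,0,1],
    [0,0,0,0,0,1],
    [0,0,0,0,0,1]
  ]
}}

```text
time: 10.9
position: [504.4, -285.0, 180.1]
ee_rot: [3.141, -0.001, 0.029]
force: [-0.4, 0.3, 0.4]
finger_gap: 0.45
grasp_force: 0.0
```

```bash
python3 plan.py 506.3 -286 32 91.1; python3 - <<'E'
from h import *
im,d=r.get_image("top"); s,_=r.get_image("scene")
a=cv2.resize(im[190:260,260:400],(560,280)); b=cv2.resize(s[100:310,210:340],(340,550),interpolation=cv2.INTER_CUBIC)
out=np.zeros((560,800,3),np.uint8); out[:224,:450]=cv2.resize(a,(450,224)); out[:550,455:795]=b
cv2.imwrite("pics/p3.png",out)
W=cloud("top",d); 
for nm,bx,zr in(("bar",(260,190,400,260),(13,24)),("grip",(260,190,400,260),(30,60))):
    m=np.zeros(d.shape,bool); m[bx[1]:bx[3],bx[0]:bx[2]]=1; m&=(W[...,2]>zr[0])&(W[...,2]<zr[1])
    print(nm,cv2.minAreaRect(W[m][:,:2].astype(np.float32)),m.sum())
E
```

```text
t 10.9 p [ 504.4 -285.   180.1] rpy [ 3.1408e+00 -9.0000e-04  2.8700e-02] j [-0.71  0.1   1.76  0.    1.27  0.83] gap 0.45 grip 0.0 F [-0.4  0.3  0.4]
closing dir -88.4 turn -0.5 | shift mm (in tool axes now) [  1.7   1.  148.2] after turn [  1.8   1.1 148.1] | rot units [ 0.006 -0.006  0.068]
bar ((651.8124389648438, -17.145965576171875), (232.7693634033203, 40.842472076416016), 81.69058990478516) 477
grip ((651.8833618164062, -18.20138168334961), (31.46738052368164, 14.065509796142578), 80.79300689697266) 110
```

View pics/p3.png

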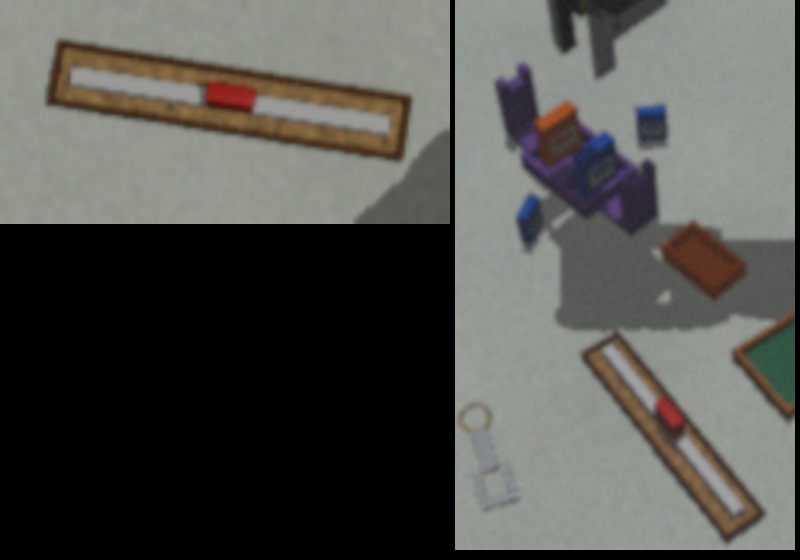

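The bar lies flat in the rest (left crop, 70–390 px). The two cartridges still stand in the caddy (right crop, orange at (558,135), blue at (598,163)). Next, the blue one.

>>> {"name": "drive_tool", "arguments": {
  "commands": [
    [0.036,0.02,0.4,0,0,0.07],
    [0,0,0.6,0,0,0],
    [0,0,0.6,0,0,0],
    [0,0,0.6,0,0,0],
    [0,0,0.4,0,0,0]
  ]
}}

```text
time: 11.5
position: [505.4, -285.2, 47.4]
ee_rot: [-3.14, 0.001, 0.028]
force: [-0.0, 0.3, 0.1]
finger_gap: 0.448
grasp_force: 0.0
```

>>> {"name": "drive_tool", "arguments": {
  "commands": [
    [0,0,0.3,0,0,0],
    [0,0,0.06,0,0,0],
    [0,0,0,0,0,0],
    [0,0,0,0,0,0]
  ]
}}

```text
time: 11.9
position: [507.1, -286.5, 32.4]
ee_rot: [3.14, -0.002, 0.025]
force: [-0.7, -1.0, 0.0]
finger_gap: 0.453
grasp_force: 0.0
```

>>> {"name": "drive_tool", "arguments": {
  "commands": [
    [0,0,0,0,0,0],
    [0,0,0,0,0,0],
    [0,0,0,0,0,0],
    [0,0,0,0,0,0],
    [0,0,0,0,0,0]
  ],
  "gripper": 1
}}

```text
time: 12.4
position: [506.3, -286.0, 31.3]
ee_rot: [3.141, -0.0, 0.025]
force: [0.1, 0.2, 2.2]
finger_gap: 0.167
grasp_force: 30.0
```

>>> {"name": "drive_tool", "arguments": {
  "commands": [
    [0,0,0,0,0,0],
    [0,0,0,0,0,0]
  ]
}}

```text
time: 12.6
position: [506.3, -286.0, 31.3]
ee_rot: [3.141, -0.0, 0.025]
force: [-2.1, -0.2, 2.7]
finger_gap: 0.168
grasp_force: 30.0
```

>>> {"name": "drive_tool", "arguments": {
  "commands": [
    [0,0,-0.15,0,0,0],
    [0,0,-0.5,0,0,0],
    [0,0,-0.7,0,0,0],
    [0,0,-0.7,0,0,0],
    [0,0,-0.5,0,0,0]
  ]
}}

```text
time: 13.1
position: [506.7, -286.2, 161.2]
ee_rot: [3.14, -0.002, 0.025]
force: [-0.7, -0.0, -0.1]
finger_gap: 0.17
grasp_force: 30.0
```

>>> {"name": "drive_tool", "arguments": {
  "commands": [
    [0,0,0,0,0,-1],
    [0,0,0,0,0,-1],
    [0,0,0,0,0,-1],
    [0,0,0,0,0,-1],
    [0,0,0,0,0,-1]
  ]
}}

```text
time: 13.6
position: [506.0, -285.6, 158.5]
ee_rot: [-3.141, -0.0, 0.729]
force: [-0.1, 0.2, -0.5]
finger_gap: 0.167
grasp_force: 30.0
```

>>> {"name": "drive_tool", "arguments": {
  "commands": [
    [0,0,0,0,0,-1],
    [0,0,0,0,0,-1],
    [0,0,0,0,0,-1],
    [0,0,0,0,0,-1],
    [0,0,0,0,0,-1]
  ]
}}

```text
time: 14.1
position: [506.0, -285.6, 158.5]
ee_rot: [-3.141, -0.0, 1.427]
force: [-0.2, 0.5, -0.5]
finger_gap: 0.168
grasp_force: 30.0
```

>>> {"name": "drive_tool", "arguments": {
  "commands": [
    [0,0,0,0,0,-0.9],
    [0,0,0,0,0,-0.9],
    [0,0,0,0,0,-0.5],
    [0,0,0,0,0,0]
  ]
}}

```text
time: 14.5
position: [506.0, -285.6, 158.5]
ee_rot: [-3.141, -0.0, 1.742]
force: [-0.1, -0.4, -0.1]
finger_gap: 0.171
grasp_force: 30.0
```

```bash
python3 plan.py 476.2 268.3 160 10.2
```

```text
t 14.5 p [ 506.  -285.6  158.5] rpy [-3.1414e+00 -2.0000e-04  1.7419e+00] j [-0.71  0.13  1.78  0.    1.23 -0.88] gap 0.171 grip 29.999262392520905 F [-0.1 -0.4 -0.1]
closing dir 9.8 turn 0.4 | shift mm (in tool axes now) [550.9  65.   -1.4] after turn [550.5  68.8  -1.5] | rot units [-0.001 -0.002 -0.05 ]
```

>>> {"name": "drive_tool", "arguments": {
  "commands": [
    [0.5,0.06,0,0,0,-0.05],
    [0.74,0.087,0,0,0,0],
    [0.74,0.087,0,0,0,0],
    [0.74,0.087,0,0,0,0],
    [0.74,0.087,0,0,0,0]
  ]
}}

```text
time: 15.0
position: [495.3, -110.5, 158.6]
ee_rot: [3.141, -0.0, 1.747]
force: [0.2, -0.7, -0.7]
finger_gap: 0.169
grasp_force: 30.0
```

>>> {"name": "drive_tool", "arguments": {
  "commands": [
    [0.74,0.087,0,0,0,0],
    [0.74,0.087,0,0,0,0],
    [0.74,0.087,0,0,0,0],
    [0.74,0.087,0,0,0,0],
    [0.74,0.087,0,0,0,0]
  ]
}}

```text
time: 15.5
position: [484.0, 75.5, 158.7]
ee_rot: [3.141, 0.0, 1.747]
force: [0.8, 0.1, -0.9]
finger_gap: 0.168
grasp_force: 30.0
```

>>> {"name": "drive_tool", "arguments": {
  "commands": [
    [0.74,0.087,0,0,0,0],
    [0.74,0.087,0,0,0,0],
    [0.74,0.087,0,0,0,0],
    [0.74,0.087,0,0,0,0],
    [0.5,0.06,0,0,0,0]
  ]
}}

```text
time: 16.0
position: [473.1, 250.0, 158.6]
ee_rot: [3.141, -0.0, 1.749]
force: [1.3, -1.1, -0.1]
finger_gap: 0.167
grasp_force: 30.0
```

>>> {"name": "drive_tool", "arguments": {
  "commands": [
    [0.3,0.03,0,0,0,0],
    [0,0,0,0,0,0],
    [0,0,0,0,0,0]
  ]
}}

```text
time: 16.3
position: [472.6, 262.3, 158.4]
ee_rot: [-3.141, 0.0, 1.748]
force: [0.6, 0.8, -0.2]
finger_gap: 0.167
grasp_force: 30.0
```

```bash
python3 plan.py 476.2 268.3 34 10.2
```

```text
t 16.3 p [472.6 262.3 158.4] rpy [-3.1413e+00  5.0000e-04  1.7485e+00] j [ 0.3   0.04  1.88 -0.    1.23  0.12] gap 0.167 grip 29.999946355819702 F [ 0.6  0.8 -0.2]
closing dir 10.2 turn 0.0 | shift mm (in tool axes now) [  5.3   4.7 124.4] after turn [  5.2   4.6 124.4] | rot units [-0.002  0.003 -0.002]
```

>>> {"name": "drive_tool", "arguments": {
  "commands": [
    [0.105,0.093,0,0,0,0],
    [0,0,0.5,0,0,0],
    [0,0,0.6,0,0,0],
    [0,0,0.5,0,0,0],
    [0,0,0,0,0,0]
  ]
}}

```text
time: 16.8
position: [473.8, 267.2, 74.8]
ee_rot: [-3.134, 0.001, 1.747]
force: [-0.2, 0.5, -0.1]
finger_gap: 0.163
grasp_force: 30.0
```

>>> {"name": "drive_tool", "arguments": {
  "commands": [
    [0,0,0.4,0,0,0],
    [0,0,0.3,0,0,0],
    [0,0,0.2,0,0,0],
    [0,0,0,0,0,0],
    [0,0,0,0,0,0]
  ]
}}

```text
time: 17.3
position: [476.6, 269.0, 34.0]
ee_rot: [3.141, -0.0, 1.749]
force: [0.0, -0.1, -0.2]
finger_gap: 0.167
grasp_force: 30.0
```

>>> {"name": "drive_tool", "arguments": {
  "commands": [
    [0,0,0.03,0,0,0],
    [0,0,0,0,0,0],
    [0,0,0,0,0,0]
  ]
}}

```text
time: 17.6
position: [476.5, 269.0, 32.4]
ee_rot: [3.141, -0.0, 1.749]
force: [-0.3, 0.9, -1.0]
finger_gap: 0.172
grasp_force: 30.0
```

>>> {"name": "drive_tool", "arguments": {
  "commands": [
    [0,0,0.02,0,0,0],
    [0,0,0,0,0,0],
    [0,0,0,0,0,0]
  ]
}}

```text
time: 17.9
position: [476.5, 269.0, 31.3]
ee_rot: [3.141, -0.0, 1.749]
force: [0.3, 0.1, 1.7]
finger_gap: 0.169
grasp_force: 30.0
```

>>> {"name": "drive_tool", "arguments": {
  "commands": [
    [0,0,0,0,0,0],
    [0,0,0,0,0,0],
    [0,0,0,0,0,0],
    [0,0,0,0,0,0]
  ],
  "gripper": 0.2
}}

```text
time: 18.3
position: [476.1, 268.9, 30.9]
ee_rot: [-3.141, -0.0, 1.749]
force: [-0.5, -0.9, -0.1]
finger_gap: 0.399
grasp_force: 0.0
```

>>> {"name": "drive_tool", "arguments": {
  "commands": [
    [0,0,-0.3,0,0,0],
    [0,0,-0.6,0,0,0],
    [0,0,-0.8,0,0,0],
    [0,0,-0.8,0,0,0],
    [0,0,-0.3,0,0,0]
  ]
}}

```text
time: 18.8
position: [478.6, 269.8, 176.8]
ee_rot: [3.133, -0.001, 1.749]
force: [-0.6, 0.6, 1.1]
finger_gap: 0.401
grasp_force: 0.0
```

```bash
python3 plan.py 475.9 115.3 160 -17.2
```

```text
t 18.8 p [478.6 269.8 176.8] rpy [ 3.1330e+00 -1.2000e-03  1.7492e+00] j [0.31 0.03 1.85 0.   1.25 0.13] gap 0.401 grip 0.0 F [-0.6  0.6  1.1]
closing dir 10.2 turn -27.4 | shift mm (in tool axes now) [-151.5  -30.2   16.4] after turn [-148.4   43.1   16.8] | rot units [ 0.058 -0.023  3.427]
```

>>> {"name": "drive_tool", "arguments": {
  "commands": [
    [-0.6,-0.11,0,0,0,0],
    [-0.755,-0.14,0,0,0,0],
    [-0.755,-0.14,0,0,0,0],
    [-0.755,-0.14,0,0,0,0],
    [-0.16,-0.03,0,0,0,0]
  ],
  "gripper": -0.3
}}

```text
time: 19.3
position: [475.1, 112.5, 170.7]
ee_rot: [-3.141, 0.0, 1.745]
force: [-0.3, 0.4, -1.0]
finger_gap: 0.65
grasp_force: 0.0
```

>>> {"name": "drive_tool", "arguments": {
  "commands": [
    [0,0,0,0,0,0.86],
    [0,0,0,0,0,0.86],
    [0,0,0,0,0,0.86],
    [0,0,0,0,0,0.85],
    [0,0,0,0,0,0]
  ]
}}

```text
time: 19.8
position: [475.2, 115.6, 170.7]
ee_rot: [-3.141, -0.0, 1.271]
force: [0.3, -0.0, 0.1]
finger_gap: 0.654
grasp_force: 0.0
```

```bash
python3 plan.py 475.9 115.3 5 -17.2; python3 - <<'E'
from h import *
im,d=r.get_image("top"); s,_=r.get_image("scene")
out=np.zeros((500,800,3),np.uint8); out[:,:400]=cv2.resize(im[225:350,120:220],(400,500),interpolation=cv2.INTER_CUBIC)
out[:440,400:]=cv2.resize(s[265:375,385:485],(400,440),interpolation=cv2.INTER_CUBIC); cv2.imwrite("pics/p4.png",out)
E
```

```text
t 19.8 p [475.2 115.6 170.7] rpy [-3.1409e+00 -1.0000e-04  1.2709e+00] j [ 0.01 -0.1   1.99  0.    1.25  0.31] gap 0.654 grip 0.0 F [ 0.3 -0.   0.1]
closing dir -17.2 turn -0.0 | shift mm (in tool axes now) [-1.000e-01  9.000e-01  1.657e+02] after turn [-1.000e-01  8.000e-01  1.657e+02] | rot units [-0.005 -0.     0.002]
```

View pics/p4.png

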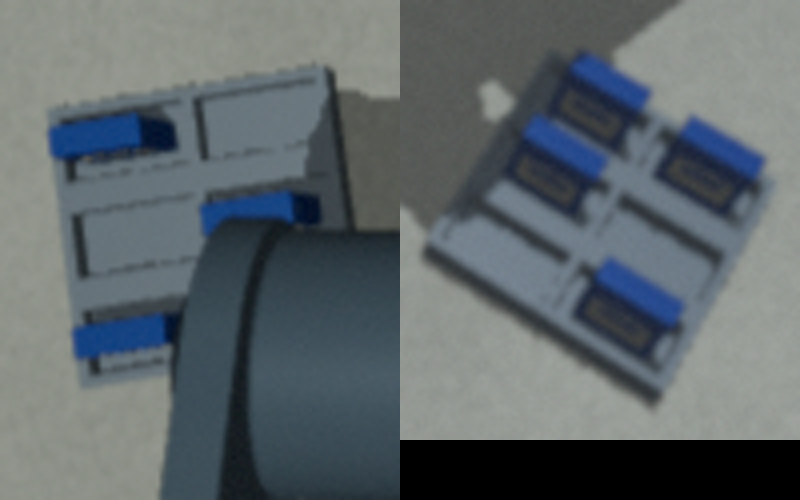

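The right half of the picture shows four blue cartridges upright in the tray. The new one is at about (605,95) in its well. Next, the die.

>>> {"name": "drive_tool", "arguments": {
  "commands": [
    [0,0.016,0.5,0,0,0],
    [0,0,0.8,0,0,0],
    [0,0,0.8,0,0,0],
    [0,0,0.6,0,0,0],
    [0,0,0.3,0,0,0]
  ]
}}

```text
time: 20.4
position: [473.9, 115.0, 17.9]
ee_rot: [-3.137, 0.001, 1.272]
force: [0.4, 0.8, 0.6]
finger_gap: 0.648
grasp_force: 0.0
```

>>> {"name": "drive_tool", "arguments": {
  "commands": [
    [0,0,0.2,0,0,0],
    [0,0,0.1,0,0,0],
    [0,0,0,0,0,0],
    [0,0,0,0,0,0]
  ]
}}

```text
time: 20.8
position: [477.1, 114.9, 6.9]
ee_rot: [3.14, -0.001, 1.271]
force: [0.6, -0.3, -0.4]
finger_gap: 0.65
grasp_force: 0.0
```

>>> {"name": "drive_tool", "arguments": {
  "commands": [
    [0,0,0,0,0,0],
    [0,0,0,0,0,0],
    [0,0,0,0,0,0],
    [0,0,0,0,0,0],
    [0,0,0,0,0,0]
  ],
  "gripper": 1
}}

```text
time: 21.3
position: [476.4, 114.9, 6.2]
ee_rot: [3.141, -0.0, 1.27]
force: [-0.7, -0.2, 1.2]
finger_gap: 0.362
grasp_force: 29.9
```

>>> {"name": "drive_tool", "arguments": {
  "commands": [
    [0,0,-0.1,0,0,0],
    [0,0,-0.4,0,0,0],
    [0,0,-0.5,0,0,0],
    [0,0,-0.4,0,0,0],
    [0,0,-0.1,0,0,0]
  ]
}}

```text
time: 21.8
position: [478.0, 114.9, 83.5]
ee_rot: [3.137, -0.001, 1.27]
force: [-0.2, 0.9, -0.4]
finger_gap: 0.362
grasp_force: 29.9
```

```bash
python3 plan.py 516.3 11.5 80 -8
```

```text
t 21.8 p [478.  114.9  83.5] rpy [ 3.1371e+00 -1.5000e-03  1.2702e+00] j [0.   0.02 2.05 0.   1.07 0.31] gap 0.362 grip 29.94462937116623 F [-0.2  0.9 -0.4]
closing dir -17.2 turn 9.2 | shift mm (in tool axes now) [-87.4  67.2   3.7] after turn [-97.   52.3   3.5] | rot units [ 0.033 -0.008 -1.153]
```

>>> {"name": "drive_tool", "arguments": {
  "commands": [
    [-0.435,0.344,0,0,0,0],
    [-0.435,0.344,0,0,0,0],
    [-0.435,0.344,0,0,0,0],
    [-0.435,0.344,0,0,0,0],
    [0,0,0,0,0,-0.58]
  ]
}}

```text
time: 22.3
position: [516.9, 8.9, 80.5]
ee_rot: [3.141, 0.0, 1.35]
force: [-0.1, 0.9, -0.1]
finger_gap: 0.361
grasp_force: 29.9
```

>>> {"name": "drive_tool", "arguments": {
  "commands": [
    [0,0,0,0,0,-0.57],
    [0,0,0,0,0,0],
    [0,0,0,0,0,0]
  ]
}}

```text
time: 22.6
position: [515.7, 11.5, 80.3]
ee_rot: [-3.14, -0.0, 1.429]
force: [0.3, -0.0, 0.6]
finger_gap: 0.358
grasp_force: 29.9
```

```bash
python3 plan.py 516.3 11.5 12 -8
```

```text
t 22.6 p [515.7  11.5  80.3] rpy [-3.1404e+00 -1.0000e-04  1.4291e+00] j [-0.2   0.09  1.98  0.    1.07 -0.06] gap 0.358 grip 29.944626688957214 F [ 0.3 -0.   0.6]
closing dir -8.1 turn 0.1 | shift mm (in tool axes now) [ 0.1  0.7 68.3] after turn [ 0.1  0.6 68.3] | rot units [-0.008 -0.    -0.015]
```

>>> {"name": "drive_tool", "arguments": {
  "commands": [
    [0,0.012,0.3,0,0,0],
    [0,0,0.5,0,0,0],
    [0,0,0.4,0,0,0],
    [0,0,0.15,0,0,0],
    [0,0,0,0,0,0]
  ]
}}

```text
time: 23.1
position: [516.2, 11.6, 12.8]
ee_rot: [-3.14, -0.0, 1.43]
force: [0.2, 0.5, 0.1]
finger_gap: 0.356
grasp_force: 30.0
```

>>> {"name": "drive_tool", "arguments": {
  "commands": [
    [0,0,0.02,0,0,0],
    [0,0,0,0,0,0],
    [0,0,0,0,0,0]
  ]
}}

```text
time: 23.4
position: [517.3, 11.2, 13.1]
ee_rot: [3.14, 0.0, 1.431]
force: [0.4, 0.3, -1.1]
finger_gap: 0.362
grasp_force: 30.0
```

>>> {"name": "drive_tool", "arguments": {
  "commands": [
    [0,0,0,0,0,0],
    [0,0,0,0,0,0],
    [0,0,0,0,0,0]
  ],
  "gripper": 0.15
}}

```text
time: 23.7
position: [516.9, 11.3, 12.6]
ee_rot: [3.141, -0.0, 1.431]
force: [0.2, -0.2, -0.8]
finger_gap: 0.422
grasp_force: 0.0
```

>>> {"name": "drive_tool", "arguments": {
  "commands": [
    [0,0,-0.2,0,0,0],
    [0,0,-0.6,0,0,0],
    [0,0,-0.9,0,0,0],
    [0,0,-0.9,0,0,0],
    [0,0,-0.6,0,0,0]
  ]
}}

```text
time: 24.2
position: [518.0, 11.1, 176.9]
ee_rot: [3.137, 0.0, 1.431]
force: [0.3, -0.1, 0.0]
finger_gap: 0.423
grasp_force: 0.0
```

```bash
python3 plan.py 507.2 -343 172 91.1;python3 - <<'E'
from h import *
im,d=r.get_image("top"); np.savez("top1.npz",im=im,d=d); W=cloud("top",d); hsv=cv2.cvtColor(im,cv2.COLOR_BGR2HSV)
m=np.zeros(d.shape,bool); m[262:320,415:545]=1; m&=(W[...,2]>58)&(W[...,2]<69)&(hsv[...,1]>150)&(hsv[...,0]<25)
print("orange",cv2.minAreaRect(W[m][:,:2].astype(np.float32)),m.sum())
E
```

```text
t 24.2 p [518.   11.1 176.9] rpy [3.1366e+00 3.0000e-04 1.4308e+00] j [-0.2  -0.04  1.92  0.    1.26 -0.06] gap 0.423 grip 0.0 F [ 0.3 -0.1  0. ]
closing dir -8.0 turn -80.9 | shift mm (in tool axes now) [-352.1   38.7    5.1] after turn [-17.6 353.8   4.9] | rot units [ 0.031 -0.024 10.11 ]
orange ((506.97003173828125, -344.4365234375), (43.04867935180664, 15.786419868469238), 0.6576500535011292) 190
```

>>> {"name": "drive_tool", "arguments": {
  "commands": [
    [-0.5,0.056,0,0,0,0],
    [-0.706,0.079,0,0,0,0],
    [-0.706,0.079,0,0,0,0],
    [-0.706,0.079,0,0,0,0],
    [-0.706,0.079,0,0,0,0]
  ],
  "gripper": 0.1
}}

```text
time: 24.75
position: [511.8, -157.2, 173.0]
ee_rot: [3.141, 0.0, 1.431]
force: [0.2, 0.9, 0.2]
finger_gap: 0.449
grasp_force: 0.0
```

>>> {"name": "drive_tool", "arguments": {
  "commands": [
    [-0.706,0.079,0,0,0,0],
    [-0.706,0.079,0,0,0,0],
    [-0.706,0.079,0,0,0,0],
    [-0.706,0.079,0,0,0,0],
    [-0.706,0.079,0,0,0,0]
  ]
}}

```text
time: 25.25
position: [506.7, -334.9, 172.9]
ee_rot: [3.141, 0.0, 1.431]
force: [0.1, 0.4, -0.2]
finger_gap: 0.45
grasp_force: 0.0
```

>>> {"name": "drive_tool", "arguments": {
  "commands": [
    [-0.206,0.023,0,0,0,0],
    [0,0,0,0,0,1],
    [0,0,0,0,0,1],
    [0,0,0,0,0,1],
    [0,0,0,0,0,1]
  ]
}}

```text
time: 25.75
position: [506.7, -342.7, 172.6]
ee_rot: [-3.141, -0.0, 0.867]
force: [-0.7, 0.2, -0.5]
finger_gap: 0.451
grasp_force: 0.0
```

>>> {"name": "drive_tool", "arguments": {
  "commands": [
    [0,0,0,0,0,1],
    [0,0,0,0,0,1],
    [0,0,0,0,0,1],
    [0,0,0,0,0,1],
    [0,0,0,0,0,1]
  ]
}}

```text
time: 26.25
position: [506.7, -342.7, 172.7]
ee_rot: [-3.141, -0.0, 0.169]
force: [-1.0, 0.5, -0.4]
finger_gap: 0.455
grasp_force: 0.0
```

>>> {"name": "drive_tool", "arguments": {
  "commands": [
    [0,0,0,0,0,1],
    [0,0,0,0,0,0.11],
    [0,0,0,0,0,0]
  ]
}}

```text
time: 26.55
position: [506.7, -343.1, 172.6]
ee_rot: [-3.141, -0.0, 0.022]
force: [0.4, -0.2, -0.5]
finger_gap: 0.448
grasp_force: 0.0
```

```bash
python3 plan.py 507 -343.8 32 91.1
```

```text
t 26.55 p [ 506.7 -343.1  172.6] rpy [-3.1414 -0.      0.0221] j [-0.78  0.19  1.69  0.    1.27  0.77] gap 0.448 grip 0.0 F [ 0.4 -0.2 -0.5]
closing dir -88.7 turn -0.2 | shift mm (in tool axes now) [  0.3   0.7 140.6] after turn [  0.3   0.7 140.6] | rot units [-0.001 -0.     0.02 ]
```

>>> {"name": "drive_tool", "arguments": {
  "commands": [
    [0,0.015,0.4,0,0,0],
    [0,0,0.6,0,0,0],
    [0,0,0.6,0,0,0],
    [0,0,0.5,0,0,0],
    [0,0,0.4,0,0,0]
  ]
}}

```text
time: 27.05
position: [506.1, -343.6, 45.7]
ee_rot: [-3.14, 0.001, 0.022]
force: [-0.2, -0.5, 0.9]
finger_gap: 0.45
grasp_force: 0.0
```

>>> {"name": "drive_tool", "arguments": {
  "commands": [
    [0,0,0.25,0,0,0],
    [0,0,0.06,0,0,0],
    [0,0,0,0,0,0],
    [0,0,0,0,0,0]
  ]
}}

```text
time: 27.45
position: [507.4, -345.2, 33.3]
ee_rot: [3.14, -0.002, 0.02]
force: [0.1, -0.2, 0.2]
finger_gap: 0.45
grasp_force: 0.0
```

>>> {"name": "drive_tool", "arguments": {
  "commands": [
    [0,0,0,0,0,0],
    [0,0,0,0,0,0],
    [0,0,0,0,0,0],
    [0,0,0,0,0,0],
    [0,0,0,0,0,0]
  ],
  "gripper": 1
}}

```text
time: 27.95
position: [506.7, -344.7, 32.3]
ee_rot: [3.141, -0.0, 0.019]
force: [-0.4, -0.8, 2.1]
finger_gap: 0.169
grasp_force: 30.0
```

>>> {"name": "drive_tool", "arguments": {
  "commands": [
    [0,0,0,0,0,0],
    [0,0,0,0,0,0]
  ]
}}

```text
time: 28.15
position: [506.7, -344.7, 32.3]
ee_rot: [3.141, -0.0, 0.019]
force: [-0.2, -0.3, 2.9]
finger_gap: 0.167
grasp_force: 30.0
```

>>> {"name": "drive_tool", "arguments": {
  "commands": [
    [0,0,-0.15,0,0,0],
    [0,0,-0.5,0,0,0],
    [0,0,-0.7,0,0,0],
    [0,0,-0.7,0,0,0],
    [0,0,-0.45,0,0,0]
  ]
}}

```text
time: 28.65
position: [507.3, -345.1, 160.1]
ee_rot: [3.139, -0.002, 0.019]
force: [0.6, -0.1, -0.4]
finger_gap: 0.169
grasp_force: 30.0
```

>>> {"name": "drive_tool", "arguments": {
  "commands": [
    [0,0,0,0,0,-1],
    [0,0,0,0,0,-1],
    [0,0,0,0,0,-1],
    [0,0,0,0,0,-1],
    [0,0,0,0,0,-1]
  ]
}}

```text
time: 29.15
position: [506.5, -344.3, 157.0]
ee_rot: [-3.141, -0.0, 0.723]
force: [0.7, 0.9, -0.5]
finger_gap: 0.167
grasp_force: 30.0
```

>>> {"name": "drive_tool", "arguments": {
  "commands": [
    [0,0,0,0,0,-1],
    [0,0,0,0,0,-1],
    [0,0,0,0,0,-1],
    [0,0,0,0,0,-1],
    [0,0,0,0,0,-1]
  ]
}}

```text
time: 29.65
position: [506.5, -344.3, 157.0]
ee_rot: [-3.141, -0.0, 1.421]
force: [-0.9, -0.0, 0.7]
finger_gap: 0.167
grasp_force: 30.0
```

>>> {"name": "drive_tool", "arguments": {
  "commands": [
    [0,0,0,0,0,-0.75],
    [0,0,0,0,0,-0.5],
    [0,0,0,0,0,0]
  ]
}}

```text
time: 29.95
position: [506.5, -344.3, 157.0]
ee_rot: [-3.141, -0.0, 1.59]
force: [-0.1, 0.3, -0.5]
finger_gap: 0.17
grasp_force: 30.0
```

```bash
python3 plan.py 497.8 -134.8 160 1.1; python3 - <<'E'
from h import *
z=np.load("top0.npz"); W=cloud("top",z["d"]); hsv=cv2.cvtColor(z["im"],cv2.COLOR_BGR2HSV)
m=np.zeros((480,640),bool); m[275:312,360:412]=1
a=m&(W[...,2]>14)&(W[...,2]<30); print("rim",cv2.minAreaRect(W[a][:,:2].astype(np.float32)))
a=m&(W[...,2]<10)&(hsv[...,1]>120); print("floor",cv2.minAreaRect(W[a][:,:2].astype(np.float32)))
E
```

```text
t 29.95 p [ 506.5 -344.3  157. ] rpy [-3.1414e+00 -3.0000e-04  1.5897e+00] j [-0.78  0.21  1.7   0.    1.24 -0.8 ] gap 0.17 grip 29.998895823955536 F [-0.1  0.3 -0.5]
closing dir 1.1 turn 0.0 | shift mm (in tool axes now) [209.7  -4.7  -3. ] after turn [209.7  -4.6  -3. ] | rot units [-0.001 -0.002 -0.002]
rim ((497.4868469238281, -135.09271240234375), (43.10181427001953, 76.44784545898438), 1.0764620304107666)
floor ((497.3089599609375, -137.33401489257812), (31.259096145629883, 61.40042495727539), 1.1234060525894165)
```

>>> {"name": "drive_tool", "arguments": {
  "commands": [
    [0.5,-0.012,0,0,0,0],
    [0.8,-0.02,0,0,0,0],
    [0.8,-0.02,0,0,0,0],
    [0.8,-0.02,0,0,0,0],
    [0.8,-0.02,0,0,0,0]
  ]
}}

```text
time: 30.45
position: [498.1, -158.1, 157.1]
ee_rot: [3.141, -0.0, 1.588]
force: [0.3, -0.1, -0.8]
finger_gap: 0.164
grasp_force: 30.0
```

>>> {"name": "drive_tool", "arguments": {
  "commands": [
    [0.486,-0.01,0,0,0,0],
    [0,0,0,0,0,0],
    [0,0,0,0,0,0],
    [0,0,0,0,0,0]
  ]
}}

```text
time: 30.85
position: [497.7, -136.4, 157.2]
ee_rot: [3.141, 0.0, 1.588]
force: [0.2, -0.2, -0.3]
finger_gap: 0.165
grasp_force: 30.0
```

```bash
python3 plan.py 497.4 -135.2 34 1.1
```

```text
t 30.85 p [ 497.7 -136.4  157.2] rpy [3.1412e+00 5.0000e-04 1.5884e+00] j [-0.49 -0.02  1.94 -0.    1.22 -0.5 ] gap 0.165 grip 29.999476969242096 F [ 0.2 -0.2 -0.3]
closing dir 1.0 turn 0.1 | shift mm (in tool axes now) [  1.3  -0.3 123.2] after turn [  1.2  -0.3 123.2] | rot units [ 0.003  0.003 -0.012]
```

Contact is expected at TCP z ≈ 32.

>>> {"name": "drive_tool", "arguments": {
  "commands": [
    [0.025,0,0.3,0,0,0],
    [0,0,0.5,0,0,0],
    [0,0,0.6,0,0,0],
    [0,0,0.3,0,0,0],
    [0,0,0,0,0,0]
  ]
}}

```text
time: 31.35
position: [494.9, -133.6, 68.2]
ee_rot: [-3.135, -0.003, 1.588]
force: [-0.1, -0.2, -0.4]
finger_gap: 0.167
grasp_force: 30.0
```

>>> {"name": "drive_tool", "arguments": {
  "commands": [
    [0,0,0.3,0,0,0],
    [0,0,0.3,0,0,0],
    [0,0,0.15,0,0,0],
    [0,0,0,0,0,0],
    [0,0,0,0,0,0]
  ]
}}

```text
time: 31.85
position: [497.9, -134.5, 35.1]
ee_rot: [3.141, 0.0, 1.59]
force: [0.1, 0.6, -1.0]
finger_gap: 0.171
grasp_force: 30.0
```

>>> {"name": "drive_tool", "arguments": {
  "commands": [
    [0,0,0.02,0,0,0],
    [0,0,0.02,0,0,0],
    [0,0,0,0,0,0],
    [0,0,0,0,0,0]
  ]
}}

```text
time: 32.25
position: [497.6, -134.1, 32.7]
ee_rot: [3.141, 0.0, 1.59]
force: [-0.6, -0.0, -0.8]
finger_gap: 0.168
grasp_force: 30.0
```

>>> {"name": "drive_tool", "arguments": {
  "commands": [
    [0,0,0.02,0,0,0],
    [0,0,0,0,0,0],
    [0,0,0,0,0,0]
  ]
}}

```text
time: 32.55
position: [497.8, -134.2, 32.3]
ee_rot: [3.142, 0.0, 1.59]
force: [-1.2, 0.7, 6.3]
finger_gap: 0.169
grasp_force: 30.0
```

>>> {"name": "drive_tool", "arguments": {
  "commands": [
    [0,0,0,0,0,0],
    [0,0,0,0,0,0],
    [0,0,0,0,0,0],
    [0,0,0,0,0,0]
  ],
  "gripper": 0.1
}}

```text
time: 32.95
position: [497.4, -134.1, 31.3]
ee_rot: [-3.141, -0.0, 1.59]
force: [-0.5, -0.2, 0.1]
finger_gap: 0.44
grasp_force: 0.0
```

>>> {"name": "drive_tool", "arguments": {
  "commands": [
    [0,0,-0.3,0,0,0],
    [0,0,-0.7,0,0,0],
    [0,0,-0.9,0,0,0],
    [0,0,-0.9,0,0,0],
    [0,0,-0.9,0,0,0]
  ]
}}

```text
time: 33.45
position: [497.1, -133.9, 218.1]
ee_rot: [-3.141, -0.0, 1.59]
force: [0.3, 0.7, -0.3]
finger_gap: 0.448
grasp_force: 0.0
```

>>> {"name": "drive_tool", "arguments": {
  "commands": [
    [-0.6,0,0,0,0,0],
    [-0.8,0,0,0,0,0],
    [-0.8,0,0,0,0,0],
    [-0.8,0,0,0,0,0],
    [-0.6,0,0,0,0,0]
  ]
}}

```text
time: 33.95
position: [500.6, -316.2, 216.3]
ee_rot: [-3.142, 0.0, 1.589]
force: [0.4, -0.6, 0.9]
finger_gap: 0.448
grasp_force: 0.0
```

>>> {"name": "drive_tool", "arguments": {
  "commands": [
    [-0.8,0,0,0,0,0],
    [-0.8,0,0,0,0,0],
    [-0.6,0,0,0,0,0],
    [0,0,0,0,0,0]
  ]
}}

```text
time: 34.35
position: [502.2, -427.2, 215.7]
ee_rot: [-3.141, 0.0, 1.586]
force: [-0.4, 0.4, 0.5]
finger_gap: 0.45
grasp_force: 0.0
```

```bash
python3 - <<'E'
from h import *
im,d=r.get_image("top"); s,_=r.get_image("scene")
out=np.zeros((600,800,3),np.uint8); out[:293,:]=cv2.resize(im[195:335,120:502],(800,293),interpolation=cv2.INTER_CUBIC)
out[293:593,:560]=cv2.resize(s[180:375,200:490],(560,300),interpolation=cv2.INTER_CUBIC); cv2.imwrite("pics/p5.png",out)
E
python3 plan.py
```

```text
t 34.45 p [ 502.8 -424.   215.9] rpy [-3.1411e+00 -1.2000e-03  1.5891e+00] j [-0.87  0.26  1.53  0.    1.36 -0.89] gap 0.449 grip 0.0 F [0.1 0.1 1. ]
```

View pics/p5.png

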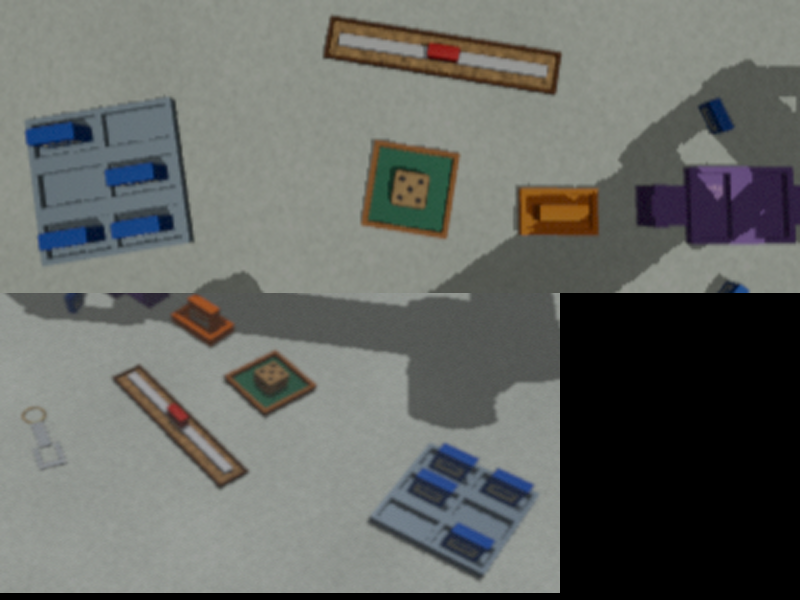

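Everything is in place: the bar lies in the rest (445,52), the die is in the dish (410,188), and the orange cartridge is upright in the holder (560,212). The blue one is upright in the tray (142,225), the keyring hasn't moved, and the gripper is empty.

```bash
python3 -c "
from rig import r
print(r.close_job())"
```

```text
the job is handed in; nothing more can be done
None
```

The job is handed in at about 34 s of the 106 s allowed: the bar went into its rest first, then the blue cartridge into the tray, the die into the dish and the orange cartridge into the holder. The last pictures show all four in place with the keyring untouched, and the gripper is open and clear of everything.

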